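Set up the folding panel easel

TASK

Put up the folded easel for the painted test panels: lift its board by the red grip and swing it up until it clicks past its spring catch and stays up on its own. The stop arm is set at a different slope each time, so feel for the catch, stop as soon as the board has seated and do not force it against the stop. Then, with the board up and let go, turn the black clamp knob clockwise until it is tight, leaving the other things on the worktop where they are.

Things in the scene. Friction and masses are not known exactly. Their poses are not given: they have to be found in the camera images.
- stand: fixed easel base, a blue plate 145 x 270 x 12 mm with an aluminium ledge in front. Origin on the worktop; x points to the easel's back (away from the robot at yaw 0), y left, z up; the plate spans x -95..50, y -170..100 mm. The board's hinge line runs along y at x = -60, z = 40 mm. A grey clamp post 40 x 40 mm, top at z = 70 mm, stands at x = -40, y = -130 mm under the knob.
- hinge (a point): middle of the board's hinge line (axis y). At y = 66..100 mm a steel stop arm, 120 mm long, stands up from this line, clamped at an unknown slope of 45 to 75 degrees. It bears a black rubber stop and just below it a brass spring plunger (catch): the board's side pin, 75 mm from the hinge, snaps over it at 6 to 9 N of push at the red grip. Over 38 N there would bend the stop.
- board (a joint): angle (rad) of the aluminium easel board about its hinge: 0 folded flat, pointing to the stand's +x; grows as the free end rises, 1.45 at most. Board 106 mm wide, 8 mm thick, 16 to 96 mm from the hinge; its tongue with the red grip ends 154 mm from the hinge. Unless caught it falls back flat by its weight (0.2 to 0.33 kg).
- board_grip (a point): centre of the red grip at the board's free end, 132 mm from the hinge line; grip 44 mm long, 26 mm wide (along the stand's y), 16 mm thick. x points along the board away from the hinge, y along the hinge line, z out of the board's face. Folded, it lies 40 mm above the worktop, overhanging the base plate.
- clamp_knob (a joint): angle of the clamp knob, rad: near 0 to 0.25 loose, grows clockwise seen from above, 1.3 is the end (tight). Upright axis.
- clamp_knob_grip (a point): point on the knob's axis at the height to grip; the black knob is 48 mm across with a bar grip, the bar lying along this point's x axis, which turns with the knob.
- panels: loose painted test panels lying flat, 155 x 76 x 9 mm, left of the easel; leave alone. Origin at the centre of the underside.
- ochre_jar: loose ochre jar, 52 mm across, 62 mm high, right of the easel; leave alone. Origin at the centre of the underside.
- tape: loose roll of tape, 94 mm across, 24 mm high; leave alone. Origin at the centre of the underside.
- black_jar: loose black jar, 52 mm across, 62 mm high; leave alone. Origin at the centre of the underside.
- red_jar: loose red jar with a white lid, 52 mm across, 62 mm high; leave alone. Origin at the centre of the underside.
- green_beaker: loose green beaker, 80 mm across, 112 mm high; leave alone. Origin at the centre of the underside.

How it is judged:
By the outcome, as a careful person would: the job done as asked, in the order asked, and still so for the second after the job is handed in, with the robot touching nothing.
It also fails if it takes over 69 s, if anything falls off the work surface, if the arm or the gripper's body presses on something with over 40 N, if the wrist force passes 120 N, or if a joint passes its speed limit or range.

ROBOT

A 6-joint arm with a two-finger parallel gripper is mounted at the origin on a cart in front of the work surface, level with it; the furniture and walls round the work are solid. World frame = base frame: x ahead of the robot, y to its left, z up, the work surface at z = 0. Lengths are in mm, angles in rad, forces in N, time in s.
With the tool pointing down it reaches from about 400 to 925 mm from the base axis. Payload 12.5 kg.
Tool frame: the origin (TCP) lies between the finger pads; the fingertips stand env.tip_extent ahead of it and the grasp point (between the pads) lies 11 mm behind it (env.tip_extent is the distance from the TCP to the fingertips, in mm); z points along the fingers, y is the line along which they close (so a half turn about z gives the same grasp; the last joint's range is limited). The gripper opens to 95 mm and grips with 3 to 60 N. Pads are 20 mm wide; open, the fingers measure 119 mm over their backs; the gripper's body (75 mm by 180 mm) begins 59 mm behind the grasp point.
Start: joints at [-1.279, 0.491, 1.559, -0, 1.092, -0.106], TCP at [242.143, -576.205, 222.661] pointing down, gripper open.
Joint ranges: [-3.1, 3.1], [-0.84, 2.19], [0.05, 2.79], [-1.13, 4.28], [0.06, 2.93], [-2.69, 2.69]. Speed limits (rad/s): [2.22, 2.22, 2.79, 3.14, 3.14, 3.14].

INTERFACE

Orientations are given as [roll, pitch, yaw] about the fixed x, y, z axes, in that order (R = Rz(yaw) Ry(pitch) Rx(roll)).
In Python, from cell import env gives the robot as it stands.
- The arm moves only by the tool carry_out, never from a script. Its argument "motion" is a list of rows, each a list of 5 numbers: the shift along the tool's x, y, z in mm, then the turn about the tool's z in degrees, then the closure, from 0 (fully open) to 1 (shut). A call has 1 to 12 rows; each row shifts and turns the commanded pose from where the row before left it, along the tool's axes as they then stand; what a row does not reach is not made up. A row lasts 1/10 s, in which the tool goes at most 50 mm and 8.59 degrees, less where a joint would pass 70% of its speed; a pose out of reach is approached as far as the arm can. A call with a gripper value outside its range is refused whole. The fingers move at their own pace and stop on an object; the grip force is fixed at half the most. Time passes only in rows, so rows that do not move let the fingers close. It gives the time, the measured TCP pose, the force, the opening and the grip force at its end, in the units of the state.
- env.state(): the state, without advancing time (a new reading comes with each control period).
- env.read_camera(name): name is "scene" or "top"; returns a dict with "color" (400x640x3 uint8, red, green, blue), "K" (3x3 intrinsics, pixels), "R" (3x3) and "t" (3): a world point X has camera coordinates R X + t. Camera axes: x right, y down, z forward; pixel columns grow to the right and rows downward; lengths in mm; the calibration is good to about 2 mm. A picture is of the moment at which its call begins. There is no depth.
- env.job_done(): hands the job in; it is judged then, once.
The state is a dict: "t": time; "joints": joint angles; "qvel": joint speeds; "tau": joint torques, N m; "eef_pos": TCP position; "tcp_rot": TCP orientation; "ft_force": force on the tool from outside, world axes, zero at the start; "moment": the same for the moment, N m; "opening": opening from 0.0 (shut) to 1.0 (fully open); "grip_force": force on a finger pad.
Only numpy, scipy, OpenCV 4.12 (cv2) and the standard library are available. Lean on these libraries where they do the work, as an engineer would, in place of code of your own. Each camera call takes 0.05 s, during which the arm holds its last target. There are 200 camera calls.

## Working session

There is one attempt and no reset: what is moved stays moved. The work goes in short steps, Python scripts to look and compute and a tool call to move; the robot and the scene stay as the last step left them, time stands still between calls to the robot, and variables do not carry over. Pictures are saved under pics/ and viewed, at most 10 in all, crops included, and the job is handed in when it is done.

Besides the shell and the picture viewer there is one more tool, called after ">>>" as name(argument=value, ...), one argument or row to a line, values as JSON. carry_out: Moves the arm, as the interface text tells. Its arguments: {"type":"object","properties":{"motion":{"type":"array"}},"required":["motion"]}

```bash
mkdir -p pics; ls
python3 - <<'E'
from cell import env
import cv2
print(env.state(), env.tip_extent)
for n in("scene","top"):
    c=env.read_camera(n); cv2.imwrite(f"pics/{n}0.png",c["color"][:,:,::-1]); print(n,c["K"],c["R"],c["t"])
E
```

```text
pics
{'t': 0.0, 'joints': array([-1.27860443e+00,  4.91561331e-01,  1.55946961e+00,  2.59993302e-05,
        1.09170063e+00, -1.05616661e-01]), 'qvel': array([-0.0014909 , -0.00011593, -0.00149345,  0.00077058,  0.00192815,
        0.00248613]), 'tau': array([-2.70934024e-04, -6.12653947e+01, -2.58191621e+01,  6.91592158e-02,
        4.81527625e-02, -1.36040594e-04]), 'eef_pos': array([ 242.07051829, -575.95251334,  222.05370428]), 'tcp_rot': array([-3.14046252e+00, -1.42994371e-04,  3.97796481e-01]), 'ft_force': array([-0.72077971,  0.36664004, -0.45128802]), 'moment': array([0.04301556, 0.05054505, 0.05831329]), 'grip_force': 0.0, 'opening': 0.9972047329143376} 8.0
scene [[377.63983491   0.         323.36422011]
 [  0.         377.63983491 199.71175038]
 [  0.           0.           1.        ]] [[-0.7499712  -0.66131542  0.01432207]
 [-0.48788139  0.53840642 -0.68708826]
 [ 0.44667097 -0.52228388 -0.72643279]] [425.21016069 286.0065118  974.53435708]
top [[516.84362598   0.         323.21014815]
 [  0.         516.84362598 195.2732109 ]
 [  0.           0.           1.        ]] [[-0.01959979 -0.99977152 -0.00853026]
 [-0.99427582  0.02038692 -0.10488076]
 [ 0.1050307   0.0064258  -0.99444822]] [  56.10980095  509.7737444  1616.29616517]
```

View pics/scene0.png

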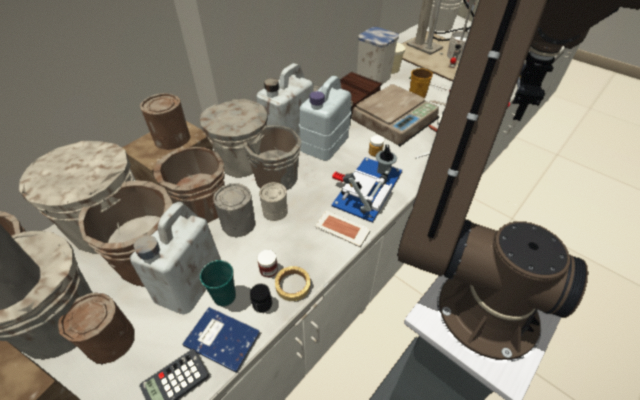

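View pics/top0.png

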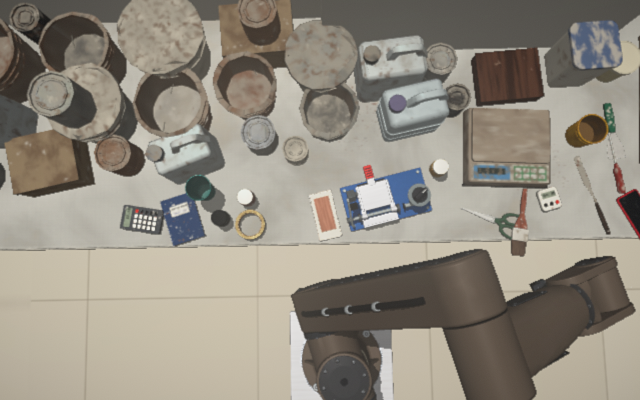

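The scene camera shows the easel (blue plate) near (368,188), with the red grip at (339,177) and the knob at (387,158). In the top view the grip is at (368,173) and the knob at (418,193). Next I'll enlarge both.

Run:
```python
import cv2,numpy as np
a=cv2.imread("pics/scene0.png")[130:225,320:420]; b=cv2.imread("pics/top0.png")[150:245,330:450]
f=lambda i:cv2.resize(i,(int(600*i.shape[1]/i.shape[0]*.6),360),interpolation=cv2.INTER_CUBIC)
im=np.hstack([f(a),f(b)]);print(im.shape,360/95)
im=im[:,:800] if im.shape[1]<=800 else cv2.resize(im,(800,int(360*800/im.shape[1])))
print(im.shape);cv2.imwrite("pics/crop0.png",im)
```

```text
(360, 832, 3) 3.789473684210526
(346, 800, 3)
```

View pics/crop0.png

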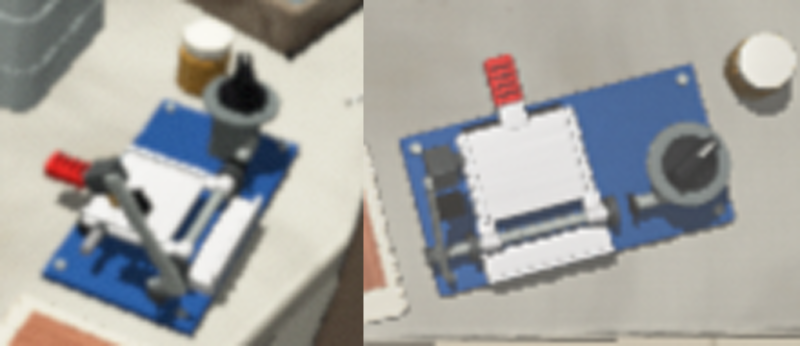

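The crop shows the board folded, with its red grip at the back, the stop arm sloping up on the left, and the knob on its post at the right. I'll fit the stand pose from the plate corners in both views, and triangulate the grip and knob separately.

```bash
cat > h.py <<'E'
import numpy as np,cv2
from cell import env
from scipy.optimize import least_squares
def cams(): return {n:env.read_camera(n) for n in("scene","top")}
def proj(c,X):
    p=(np.atleast_2d(X)@c["R"].T+c["t"])@c["K"].T; return p[:,:2]/p[:,2:]
def tri(cs,ps,us):
    r=least_squares(lambda X:np.concatenate([proj(c,X)[0]-u for c,u in zip(ps,us)]),[600,0,40]); return r.x,r.fun
def ray(c,u,z):
    d=c["R"].T@np.linalg.solve(c["K"],[*u,1]);o=-c["R"].T@c["t"];return o+d*(z-o[2])/d[2]
def redc(c,box):
    h=cv2.cvtColor(c["color"],cv2.COLOR_RGB2HSV);m=((h[...,0]<8)|(h[...,0]>172))&(h[...,1]>150)&(h[...,2]>90)
    k=np.zeros_like(m);k[box[0]:box[1],box[2]:box[3]]=1;v,u=np.nonzero(m&k);return np.array([u.mean(),v.mean()]),len(u)
def stand(p,X):
    c,s=np.cos(p[3]),np.sin(p[3]);R=np.array([[c,-s,0],[s,c,0],[0,0,1]]);return np.atleast_2d(X)@R.T+p[:3]
E
python3 - <<'E'
from h import *
cs=cams();S,T=cs["scene"],cs["top"];k=3.642
P=np.array([[50,100,12],[50,-170,12],[-95,-170,12],[-95,100,12]],float)
ut=np.array([[402,137],[691,64],[735,220],[440,297]])/k+[330-364/k,150]
us=np.array([[42,278],[170,98],[298,150],[192,335]])/k+[320,130]
f=lambda p:np.r_[(proj(T,stand(p,P))-ut).ravel(),(proj(S,stand(p,P))-us).ravel()]
r=least_squares(f,[600,-50,0,.2]);print(r.x,r.fun.round(1))
p=r.x
(a,na),(b,nb)=redc(S,(165,190,325,350)),redc(T,(160,185,358,380));print(a,na,b,nb)
X,e=tri(cs,[S,T],[a,b]);print("grip",X,e,"model",stand(p,[72,0,40]))
print("knob model",stand(p,[-40,-130,70]),proj(S,stand(p,[-40,-130,90])),proj(T,stand(p,[-40,-130,90])))
# knob top (pointed bar): scene crop (245,75), top crop (690,163)
print("knob bar",tri(cs,[S,T],[np.array([243,88])/k+[320,130],np.array([690,163])/k+[330-364/k,150]]))
np.save("p.npy",p)
print("panels etc",[ray(T,u,z).round() for u,z in(((440,167),62),((325,215),9))])
im=cv2.resize(S["color"][130:190,350:410,::-1],(400,400),interpolation=cv2.INTER_CUBIC)
im2=cv2.resize(T["color"][173:213,398:438,::-1],(400,400),interpolation=cv2.INTER_CUBIC)
cv2.imwrite("pics/knob.png",np.hstack([im,im2]))
E
```

```text
[ 5.11539208e+02 -1.15891727e+02 -1.05504228e+01  2.28538781e-01] [-0.9 -0.1  0.4 -0.4  0.3 -0.  -0.1 -0.5  0.1 -0.8 -1.   1.1  1.4 -0.1
  0.4  0.3]
[337.90163934 176.14754098] 61 [367.51851852 171.46296296] 54
grip [584.00065453 -94.86139481  40.68792708] [ 0.66666456  0.11646219 -0.36139807 -0.53409708] model [[581.66709889 -99.5798001   29.44957722]]
knob model [[ 502.03135939 -251.57371114   59.44957722]] [[387.53068947 155.50244158]] [[419.88523077 194.34734353]]
knob bar (array([ 501.62976149, -248.16730363,   87.0772291 ]), array([ 0.63953403,  0.11920861, -0.29307553, -0.52104219]))
panels etc [array([ 588., -321.,   62.]), array([449.,  42.,   9.])]
```

View pics/knob.png

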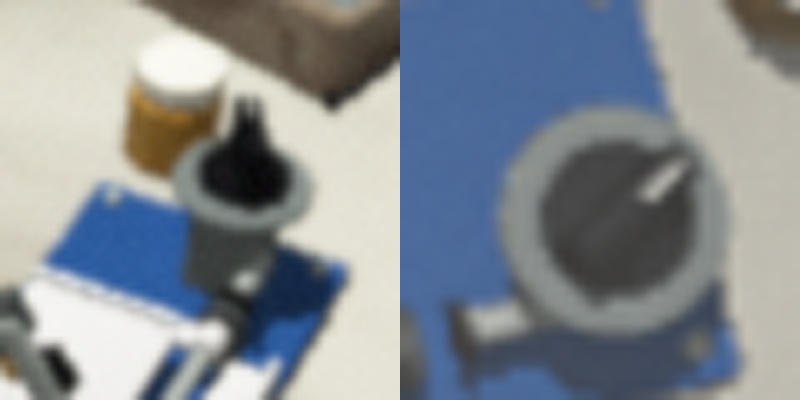

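The bar's white pointer sits at lower left to upper right: top-view centre about (420,195), pointer end about (426,189). The scene camera sees the bar nearly end-on, so its world yaw is about -48°. I'll refit the pose with z = 0 and measure the stop arm's slope and the bar's height.

```bash
cat > fit.py <<'E'
from h import *
cs=cams();S,T=cs["scene"],cs["top"];k=3.642
P=np.array([[50,100,12],[50,-170,12],[-95,-170,12],[-95,100,12]],float)
ct=lambda u:(np.array(u)-[364,0]+.5)/k-.5+[330,150]
cc=lambda u:(np.array(u)+.5)/k-.5+[320,130]
ut=ct([[402,137],[691,64],[735,220],[440,297]]);us=cc([[42,278],[170,98],[298,150],[192,335]])
a=redc(S,(165,190,325,350))[0];b=redc(T,(160,185,358,380))[0]
G=[72,0,42]
f=lambda p:np.r_[(proj(T,stand(np.r_[p[:2],0,p[2]],P))-ut).ravel(),(proj(S,stand(np.r_[p[:2],0,p[2]],P))-us).ravel(),
  2*(proj(T,stand(np.r_[p[:2],0,p[2]],G))[0]-b),2*(proj(S,stand(np.r_[p[:2],0,p[2]],G))[0]-a)]
r=least_squares(f,[510,-115,.2]);p=np.r_[r.x[:2],0,r.x[2]];print(p,r.fun.round(1));np.save("p.npy",p)
print("grip",stand(p,[72,0,40]),"hinge",stand(p,[-60,0,40]),"knob",stand(p,[-40,-130,90]))
# stop arm: plane y=83; angle from scene end (105,175)
for l,c,u in(("scene",S,cc([108,172])),("top",T,ct([437,165]))):
    for s in(45,55,65,75):
        q=np.radians(s);print(l,s,(proj(c,stand(p,[-60+120*np.cos(q),83,40+120*np.sin(q)]))[0]-u).round(1))
# knob bar heights on scene along axis
for z in(70,90,100,110,120): print(z,proj(S,stand(p,[-40,-130,z])).round(1),proj(T,stand(p,[-40,-130,z])).round(1))
# bar far end
for yaw in(-35,-48,-60):
    d=np.array([np.cos(np.radians(yaw)),np.sin(np.radians(yaw)),0])*22;k0=stand(p,[-40,-130,100])
    print(yaw,[proj(c,k0+s*d).round(1)[0] for c in(S,T) for s in(1,-1)])
E
python3 fit.py
```

```text
[ 5.12068078e+02 -1.11289160e+02  0.00000000e+00  2.28127390e-01] [-1.9 -0.3 -0.1 -0.7 -0.2 -0.  -1.  -0.4 -0.5 -1.9 -1.2 -0.2  1.4 -1.4
  0.1 -0.8 -0.6  0.2  2.   0.2]
grip [[582.20267333 -95.00608443  40.        ]] hinge [[ 453.62258207 -124.85838971   40.        ]] knob [[ 502.5044117  -246.96722122   90.        ]]
scene 45 [-7.4  0.9]
scene 55 [-2.3 -0.6]
scene 65 [ 3.5 -1.2]
scene 75 [ 9.8 -0.7]
top 45 [-3.2 -5.8]
top 55 [-1.7 -1.1]
top 65 [0.  4.4]
top 75 [ 1.8 10.7]
70 [[386.3 158.2]] [[417.8 194.6]]
90 [[387.1 153.7]] [[419.  193.9]]
100 [[387.5 151.3]] [[419.6 193.5]]
110 [[387.9 149. ]] [[420.1 193.1]]
120 [[388.3 146.6]] [[420.7 192.8]]
-35 [array([385.2, 147.3]), array([389.8, 155.5]), array([423.5, 187.5]), array([415.6, 199.5])]
-48 [array([386.6, 147.2]), array([388.3, 155.6]), array([424.8, 188.6]), array([414.4, 198.4])]
-60 [array([388. , 147.2]), array([386.9, 155.5]), array([425.7, 189.8]), array([413.4, 197.2])]
```

The stop arm's slope is about 58°, the grip is at about (583,-95,40), and the knob axis is at about (502,-247). Moving over the grip now.

>>> carry_out(
  motion=[
    [0,0,0,4.86,0.3],
    [0,0,0,4.86,0.3],
    [36,-32,0,0,0.3],
    [36,-32,0,0,0.3],
    [36,-32,0,0,0.3],
    [36,-32,0,0,0.3],
    [36,-32,0,0,0.3],
    [36,-32,0,0,0.3],
    [36,-32,0,0,0.3],
    [36,-32,0,0,0.3],
    [36,-32,0,0,0.3],
    [36,-32,0,0,0.3],
  ],
)

```text
t: 1.5
eef_pos: [521.3, -181.3, 222.8]
tcp_rot: [3.141, -0.0, 0.228]
ft_force: [0.3, -0.4, 0.6]
opening: 0.702
grip_force: 0.0
```

>>> carry_out(
  motion=[
    [26,-23,0,0,0.35],
    [26,-23,0,0,0.35],
    [27,-24,0,0,0.35],
    [0,0,40,0,0.35],
    [0,0,40,0,0.35],
    [0,0,40,0,0.35],
    [0,0,0,0,0.35],
    [0,0,0,0,0.35],
  ],
)

```text
t: 2.3
eef_pos: [581.8, -97.1, 103.2]
tcp_rot: [-3.141, 0.001, 0.228]
ft_force: [-0.0, -0.5, -0.4]
opening: 0.65
grip_force: 0.0
```

Run:
```python
from h import *
s=env.state();print(s["eef_pos"],s["ft_force"])
cs=cams();S,T=cs["scene"],cs["top"]
f=lambda i:cv2.resize(np.ascontiguousarray(i[:,:,::-1]),(400,400),interpolation=cv2.INTER_CUBIC)
cv2.imwrite("pics/a.png",np.hstack([f(S["color"][130:210,310:390]),f(T["color"][130:210,330:410])]))
```

```text
[581.81141286 -97.12795757 103.1589008 ] [-0.04136065 -0.45176511 -0.36116367]
```

View pics/a.png

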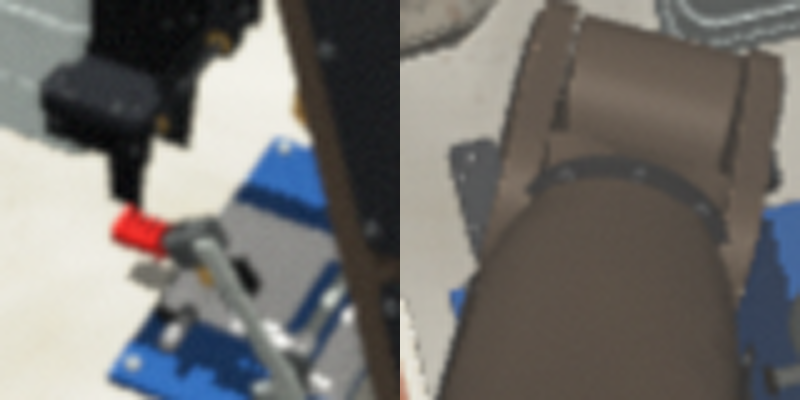

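The fingers hang just above the red grip (scene crop (125,225)), clear of the stop arm. Descending and closing.

>>> carry_out(
  motion=[
    [1.6,-1.8,25,0,0.35],
    [0,0,25,0,0.35],
    [0,0,24,0,0.35],
    [0,0,0,0,0.5],
    [0,0,0,0,0.7],
    [0,0,0,0,1],
    [0,0,0,0,1],
    [0,0,0,0,1],
    [0,0,0,0,1],
    [0,0,0,0,1],
  ],
)

```text
t: 3.4
eef_pos: [584.0, -97.6, 29.9]
tcp_rot: [3.137, -0.003, 0.228]
ft_force: [0.2, -18.9, 1.3]
opening: 0.276
grip_force: 30.0
```

Run:
```python
from h import *
s=env.state();print(s["eef_pos"],s["ft_force"],s["moment"])
p=np.load("p.npy");H=stand(p,[-60,0,40])[0];c,sn=np.cos(p[3]),np.sin(p[3])
v=s["eef_pos"]+[0,0,11]-H;r0=np.array([v[0]*c+v[1]*sn,v[2]]);print("in stand",r0,-v[0]*sn+v[1]*c)
```

```text
[584.02981995 -97.59155017  29.9427349 ] [  0.24390963 -18.90724436   1.28842039] [-3.11744083  0.11070021  0.07491742]
in stand [133.1950952   0.9427349] -2.9316966594169287
```

Run:
```python
import numpy as np
a=np.radians(np.arange(0,81,4));x=133*np.cos(a);z=133*np.sin(a)
for i in range(20): print(4*i+4,round(x[i+1]-x[i],1),round(-(z[i+1]-z[i]),1))
```

```text
4 -0.3 -9.3
8 -1.0 -9.2
12 -1.6 -9.1
16 -2.2 -9.0
20 -2.9 -8.8
24 -3.5 -8.6
28 -4.1 -8.3
32 -4.6 -8.0
36 -5.2 -7.7
40 -5.7 -7.3
44 -6.2 -6.9
48 -6.7 -6.4
52 -7.1 -6.0
56 -7.5 -5.5
60 -7.9 -4.9
64 -8.2 -4.4
68 -8.5 -3.8
72 -8.7 -3.2
76 -8.9 -2.6
80 -9.1 -1.9
```

>>> carry_out(
  motion=[
    [0,1.3,0,0,1],
    [0,1.2,0,0,1],
    [0,0,0,0,1],
  ],
)

```text
t: 3.7
eef_pos: [584.0, -97.9, 29.9]
tcp_rot: [3.14, -0.002, 0.228]
ft_force: [-0.5, -2.9, 6.7]
opening: 0.271
grip_force: 30.0
```

>>> carry_out(
  motion=[
    [-0.3,0.3,-9.3,0,1],
    [-1.0,0,-9.2,0,1],
    [-1.6,0,-9.1,0,1],
    [-2.2,0,-9.0,0,1],
    [-2.9,0,-8.8,0,1],
    [-3.5,0,-8.6,0,1],
    [-4.1,0,-8.3,0,1],
    [-4.6,0,-8.0,0,1],
    [0,0,0,0,1],
    [0,0,0,0,1],
  ],
)

```text
t: 4.7
eef_pos: [563.3, -102.8, 99.9]
tcp_rot: [3.141, 0.0, 0.229]
ft_force: [-0.0, -6.6, -1.4]
opening: 0.271
grip_force: 30.0
```

```bash
cat > ang.py <<'E'
from h import *
s=env.state()
p=np.load("p.npy");H=stand(p,[-60,0,40])[0];c,sn=np.cos(p[3]),np.sin(p[3])
v=s["eef_pos"]+[0,0,11]-H;x,z=v[0]*c+v[1]*sn,v[2];a=np.arctan2(z,x)
F=s["ft_force"];fx=F[0]*c+F[1]*sn
print("deg",np.degrees(a),"r",np.hypot(x,z),"y",-v[0]*sn+v[1]*c,"Ftan",-fx*np.sin(a)+F[2]*np.cos(a),"Frad",fx*np.cos(a)+F[2]*np.sin(a),"F",F)
E
python3 ang.py
```

```text
deg 32.384591662095715 r 132.4211517601052 y -3.2674845237259085 Ftan -0.32845831364195155 Frad -2.024745555099842 F [-0.0481268  -6.57534228 -1.36182699]
```

>>> carry_out(
  motion=[
    [-5.2,0.5,-7.7,0,1],
    [-5.7,0,-7.3,0,1],
    [-3.1,0,-3.5,0,1],
    [0,0,0,0,1],
    [0,0,0,0,1],
  ],
)

```text
t: 5.2
eef_pos: [549.8, -106.0, 118.0]
tcp_rot: [3.141, 0.0, 0.228]
ft_force: [-1.7, -4.7, -0.5]
opening: 0.273
grip_force: 30.0
```

```bash
python3 ang.py
```

```text
deg 42.28340344786471 r 132.3289269765133 y -3.3915493547013895 Ftan 1.4872409621863683 Frad -2.3917292821377085 F [-1.7481682  -4.71891495 -0.5088517 ]
```

>>> carry_out(
  motion=[
    [-1.6,0,-1.7,0,1],
    [-1.6,0,-1.7,0,1],
    [0,0,0,0,1],
    [0,0,0,0,1],
  ],
)

```text
t: 5.6
eef_pos: [547.1, -106.6, 120.9]
tcp_rot: [3.141, -0.0, 0.228]
ft_force: [1.3, -3.9, -3.9]
opening: 0.27
grip_force: 30.0
```

```bash
python3 ang.py
```

```text
deg 43.98883552684587 r 132.2867176045664 y -3.396193949689909 Ftan -3.0117718088028878 Frad -2.424771972636983 F [ 1.26419237 -3.91004673 -3.8509432 ]
```

>>> carry_out(
  motion=[
    [-1.6,0,-1.6,0,1],
    [-1.7,0,-1.6,0,1],
    [0,0,0,0,1],
    [0,0,0,0,1],
  ],
)

```text
t: 6.0
eef_pos: [544.3, -107.3, 123.6]
tcp_rot: [3.141, -0.001, 0.228]
ft_force: [5.3, -2.4, -11.1]
opening: 0.27
grip_force: 30.0
```

```bash
python3 ang.py
```

```text
deg 45.71777071378708 r 132.1741577872935 y -3.3552227207486354 Ftan -11.04922598072398 Frad -4.760994696885392 F [  5.25887728  -2.37218549 -11.12293573]
```

Force is building on the catch, so smaller steps from here.

>>> carry_out(
  motion=[
    [-0.8,0,-0.8,0,1],
    [0,0,0,0,1],
  ],
)

```text
t: 6.2
eef_pos: [543.3, -107.5, 124.6]
tcp_rot: [3.141, -0.0, 0.228]
ft_force: [1.6, -4.6, -5.8]
opening: 0.27
grip_force: 30.0
```

```bash
python3 ang.py
```

```text
deg 46.33814762412249 r 132.14817674594659 y -3.3427111393056137 Ftan -4.431850248258422 Frad -3.851750150213946 F [ 1.62108351 -4.56421902 -5.84621339]
```

>>> carry_out(
  motion=[
    [-0.8,0,-0.8,0,1],
    [0,0,0,0,1],
  ],
)

```text
t: 6.4
eef_pos: [542.5, -107.7, 125.3]
tcp_rot: [3.141, -0.0, 0.228]
ft_force: [3.4, -4.5, -9.8]
opening: 0.271
grip_force: 30.0
```

```bash
python3 ang.py
```

```text
deg 46.807612927392775 r 132.12088047211887 y -3.3649649379207425 Ftan -8.311406025536723 Frad -5.574074857075708 F [ 3.35280124 -4.51728922 -9.75257652]
```

>>> carry_out(
  motion=[
    [-0.6,0,-0.6,0,1],
    [0,0,0,0,1],
  ],
)

```text
t: 6.6
eef_pos: [542.1, -107.8, 125.7]
tcp_rot: [3.141, -0.001, 0.228]
ft_force: [4.8, -4.6, -12.7]
opening: 0.272
grip_force: 30.0
```

```bash
python3 ang.py;python3 - <<'E'
from h import *
S=cams()["scene"]
cv2.imwrite("pics/b.png",cv2.resize(np.ascontiguousarray(S["color"][130:230,310:430,::-1]),(720,600),interpolation=cv2.INTER_CUBIC))
E
```

```text
deg 47.062962998058865 r 132.12293414297378 y -3.3716224628147167 Ftan -11.311012828654164 Frad -6.795356030843453 F [  4.80681269  -4.55623573 -12.67989557]
```

View pics/b.png

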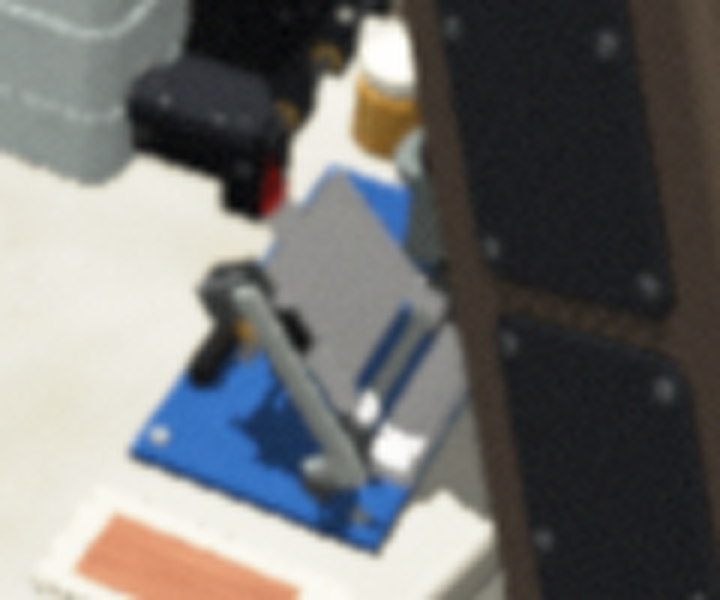

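The board is up close under the stop arm. I'll back off gently to feel whether the catch holds it.

>>> carry_out(
  motion=[
    [0.8,0,0.8,0,1],
    [0.7,0,0.7,0,1],
    [0,0,0,0,1],
    [0,0,0,0,1],
  ],
)

```text
t: 7.1
eef_pos: [543.3, -107.5, 124.5]
tcp_rot: [3.141, 0.0, 0.228]
ft_force: [4.8, -4.7, -7.3]
opening: 0.274
grip_force: 30.0
```

```bash
python3 ang.py
```

```text
deg 46.31443200816292 r 132.10756636761357 y -3.3645426271605565 Ftan -7.651614858171927 Frad -2.807109621765129 F [ 4.77052165 -4.65434945 -7.31490902]
```

>>> carry_out(
  motion=[
    [0.5,0,0.5,0,1],
    [0,0,0,0,1],
    [0,0,0,0,1],
  ],
)

```text
t: 7.4
eef_pos: [543.6, -107.4, 124.2]
tcp_rot: [3.141, 0.0, 0.228]
ft_force: [3.4, -5.0, -4.9]
opening: 0.273
grip_force: 30.0
```

```bash
python3 ang.py
```

```text
deg 46.084583206751724 r 132.1065636519489 y -3.345019767766008 Ftan -4.961900350347964 Frad -2.0083968428480605 F [ 3.39452964 -4.97546865 -4.88833048]
```

>>> carry_out(
  motion=[
    [0.6,0,0.6,0,1],
    [0,0,0,0,1],
    [0,0,0,0,1],
  ],
)

```text
t: 7.7
eef_pos: [544.2, -107.3, 123.6]
tcp_rot: [3.141, 0.0, 0.228]
ft_force: [1.2, -4.1, -4.3]
opening: 0.273
grip_force: 30.0
```

```bash
python3 ang.py
```

```text
deg 45.7215090680269 r 132.14331401789494 y -3.357182183782843 Ftan -3.16422890109303 Frad -2.8591334583431345 F [ 1.2395892  -4.14816116 -4.25610606]
```

>>> carry_out(
  motion=[
    [0.6,0,0.6,0,1],
    [0,0,0,0,1],
    [0,0,0,0,1],
  ],
)

```text
t: 8.0
eef_pos: [544.8, -107.2, 123.1]
tcp_rot: [3.141, 0.0, 0.228]
ft_force: [1.7, -5.6, -1.7]
opening: 0.27
grip_force: 30.0
```

```bash
python3 ang.py
```

```text
deg 45.42217345294112 r 132.16037594542317 y -3.4083261531124442 Ftan -1.4609818126565601 Frad -0.9244344271148548 F [ 1.70650731 -5.61776954 -1.68390272]
```

>>> carry_out(
  motion=[
    [0.7,0,0.7,0,1],
    [0,0,0,0,1],
    [0,0,0,0,1],
  ],
)

```text
t: 8.3
eef_pos: [545.4, -107.0, 122.5]
tcp_rot: [3.141, 0.0, 0.228]
ft_force: [0.3, -5.2, 0.1]
opening: 0.278
grip_force: 30.0
```

```bash
python3 ang.py
```

```text
deg 45.01873845693495 r 132.2110217221726 y -3.4000649895644415 Ftan 0.6983522267468947 Frad -0.5678132954945049 F [ 0.28862571 -5.20217704  0.09201215]
```

>>> carry_out(
  motion=[
    [0.4,0,0.4,0,1],
    [0,0,0,0,1],
    [0,0,0,0,1],
  ],
)

```text
t: 8.6
eef_pos: [545.8, -106.9, 122.2]
tcp_rot: [3.141, 0.0, 0.228]
ft_force: [-0.7, -5.2, 0.5]
opening: 0.269
grip_force: 30.0
```

```bash
python3 ang.py
```

```text
deg 44.81946299306514 r 132.24428957589063 y -3.3712447021567016 Ftan 1.675249591443526 Frad -0.9214240459777472 F [-0.68360287 -5.16703628  0.53881807]
```

Run:
```python
from h import *
S=cams()["scene"];B=cv2.imread("pics/b.png")
n=cv2.resize(np.ascontiguousarray(S["color"][130:230,310:430,::-1]),(720,600),interpolation=cv2.INTER_CUBIC);cv2.imwrite("pics/c.png",n)
g=lambda i:cv2.cvtColor(i,cv2.COLOR_BGR2GRAY).astype(np.float32)
for nm,(y0,y1,x0,x1) in dict(boardtop=(160,260,280,410),gripfinger=(150,225,210,295),arm=(280,470,230,370)).items():
    t=g(B)[y0:y1,x0:x1];r=cv2.matchTemplate(g(n)[y0-20:y1+20,x0-20:x1+20],t,cv2.TM_CCOEFF_NORMED);print(nm,cv2.minMaxLoc(r)[1::2],[i-20 for i in cv2.minMaxLoc(r)[3]])
p=np.load("p.npy")
for l in(96,132):
  u=[proj(S,stand(p,[-60+l*np.cos(q),0,40+l*np.sin(q)]))[0]*6 for q in np.radians([47.06,44.82])];print(l,u[1]-u[0])
# where is board's top edge: predicted corner pixels for angles
for d in(44,47,50,55):
  q=np.radians(d);print(d,[((proj(S,stand(p,[-60+96*np.cos(q),y,40+96*np.sin(q)]))[0]-[310,130])*6).round() for y in(53,-53)])
```

```text
boardtop (0.9644550085067749, (16, 19)) [-4, -1]
gripfinger (0.9963767528533936, (13, 23)) [-7, 3]
arm (0.967182457447052, (19, 20)) [-1, 0]
96 [-5.10291223  2.05558739]
132 [-6.95293033  3.02399685]
44 [array([243., 288.]), array([328., 169.])]
47 [array([250., 285.]), array([335., 167.])]
50 [array([257., 283.]), array([342., 164.])]
55 [array([270., 280.]), array([354., 161.])]
```

>>> carry_out(
  motion=[
    [0.6,0,0.6,0,1],
    [0,0,0,0,1],
    [0,0,0,0,1],
  ],
)

```text
t: 9.0
eef_pos: [546.4, -106.8, 121.6]
tcp_rot: [3.141, 0.0, 0.228]
ft_force: [-0.0, -4.8, 0.6]
opening: 0.271
grip_force: 30.0
```

```bash
python3 ang.py
```

```text
deg 44.44905458945756 r 132.27434365065116 y -3.4039230984465014 Ftan 1.176884348701548 Frad -0.3646223684954862 F [-0.0084154  -4.75888155  0.58481057]
```

>>> carry_out(
  motion=[
    [0.6,0,0.6,0,1],
    [0,0,0,0,1],
    [0,0,0,0,1],
  ],
)

```text
t: 9.3
eef_pos: [547.0, -106.7, 121.0]
tcp_rot: [3.141, 0.0, 0.228]
ft_force: [0.1, -4.7, 0.6]
opening: 0.273
grip_force: 30.0
```

```bash
python3 ang.py
```

```text
deg 44.07558281546238 r 132.29798460589663 y -3.391953813059512 Ftan 1.0869940306608668 Frad -0.23852231039278676 F [ 0.13880214 -4.69895292  0.61500358]
```

Back at 44° the force is flat at about +1 N, so the board isn't held yet. Pushing again, further this time.

>>> carry_out(
  motion=[
    [-1.6,0,-1.6,0,1],
    [-1.6,0,-1.6,0,1],
    [-1.5,0,-1.5,0,1],
    [0,0,0,0,1],
    [0,0,0,0,1],
  ],
)

```text
t: 9.8
eef_pos: [542.8, -107.6, 125.2]
tcp_rot: [3.141, -0.001, 0.228]
ft_force: [4.1, -5.3, -8.6]
opening: 0.271
grip_force: 30.0
```

```bash
python3 ang.py
```

```text
deg 46.664905694116314 r 132.2028138139283 y -3.3525933741339458 Ftan -7.900974703767496 Frad -4.323344330655498 F [ 4.07488344 -5.25956686 -8.56674997]
```

>>> carry_out(
  motion=[
    [-0.6,0,-0.5,0,1],
    [0,0,0,0,1],
    [0,0,0,0,1],
  ],
)

```text
t: 10.1
eef_pos: [542.4, -107.7, 125.5]
tcp_rot: [3.141, -0.001, 0.228]
ft_force: [4.8, -4.3, -10.4]
opening: 0.273
grip_force: 30.0
```

```bash
python3 ang.py
```

```text
deg 46.890257264001036 r 132.16479841768827 y -3.368796516452793 Ftan -9.861534124200322 Frad -5.0656405109604705 F [  4.82640536  -4.26185487 -10.43750293]
```

>>> carry_out(
  motion=[
    [-0.6,0,-0.5,0,1],
    [0,0,0,0,1],
    [0,0,0,0,1],
  ],
)

```text
t: 10.4
eef_pos: [541.6, -107.8, 126.2]
tcp_rot: [3.141, -0.001, 0.228]
ft_force: [3.0, -4.5, -7.1]
opening: 0.271
grip_force: 30.0
```

```bash
python3 ang.py
```

```text
deg 47.36442204536058 r 132.16017192207636 y -3.310695006352777 Ftan -6.190889896759734 Frad -3.888459059967601 F [ 3.01328434 -4.48589902 -7.05394202]
```

>>> carry_out(
  motion=[
    [-0.6,0,-0.5,0,1],
    [0,0,0,0,1],
    [0,0,0,0,1],
  ],
)

```text
t: 10.7
eef_pos: [541.1, -108.0, 126.6]
tcp_rot: [3.141, -0.001, 0.228]
ft_force: [4.2, -2.6, -9.2]
opening: 0.278
grip_force: 30.0
```

```bash
python3 ang.py
```

```text
deg 47.62710895301481 r 132.12428743441154 y -3.3272483616667827 Ftan -8.782003965013295 Frad -4.396221764348443 F [ 4.21844608 -2.58266941 -9.16647285]
```

>>> carry_out(
  motion=[
    [-0.6,0,-0.5,0,1],
    [0,0,0,0,1],
    [0,0,0,0,1],
  ],
)

```text
t: 11.0
eef_pos: [540.4, -108.1, 127.3]
tcp_rot: [3.141, -0.001, 0.228]
ft_force: [3.3, -3.8, -6.3]
opening: 0.27
grip_force: 30.0
```

```bash
python3 ang.py
```

```text
deg 48.06055733479614 r 132.12847728405404 y -3.3131486658390727 Ftan -5.942161780135548 Frad -3.1275479416206116 F [ 3.26459604 -3.75942877 -6.29784447]
```

>>> carry_out(
  motion=[
    [-0.6,0,-0.5,0,1],
    [0,0,0,0,1],
    [0,0,0,0,1],
  ],
)

```text
t: 11.3
eef_pos: [540.0, -108.2, 127.7]
tcp_rot: [3.141, -0.001, 0.228]
ft_force: [4.9, -4.5, -9.4]
opening: 0.274
grip_force: 30.0
```

```bash
python3 ang.py
```

```text
deg 48.31547997363882 r 132.1251599697628 y -3.315950169745566 Ftan -9.066252863664223 Frad -4.494428281518353 F [ 4.92303645 -4.4817815  -9.38583693]
```

The drops every degree or so are stick-slip of the grip turning in the pads, so the catch must be further up. Continuing in moderate steps.

>>> carry_out(
  motion=[
    [-1.7,0,-1.5,0,1],
    [-1.8,0,-1.5,0,1],
    [0,0,0,0,1],
    [0,0,0,0,1],
  ],
)

```text
t: 11.7
eef_pos: [536.2, -109.2, 130.9]
tcp_rot: [3.141, -0.0, 0.228]
ft_force: [2.2, -4.8, -7.1]
opening: 0.273
grip_force: 30.0
```

```bash
python3 ang.py
```

```text
deg 50.501990613563116 r 132.0694654933693 y -3.4645788226769785 Ftan -5.339150814164409 Frad -4.8115757804876065 F [ 2.19294059 -4.76046138 -7.1088109 ]
```

>>> carry_out(
  motion=[
    [-1.8,0,-1.5,0,1],
    [0,0,0,0,1],
    [0,0,0,0,1],
  ],
)

```text
t: 12.0
eef_pos: [534.3, -109.6, 132.5]
tcp_rot: [3.141, -0.0, 0.228]
ft_force: [0.6, -8.4, -4.3]
opening: 0.273
grip_force: 30.0
```

```bash
python3 ang.py
```

```text
deg 51.60634428788538 r 132.05231901077343 y -3.3409383567644753 Ftan -1.6329590998979717 Frad -4.192572472890656 F [ 0.59635397 -8.42300565 -4.30014717]
```

>>> carry_out(
  motion=[
    [-1.8,0,-1.4,0,1],
    [0,0,0,0,1],
    [0,0,0,0,1],
  ],
)

```text
t: 12.3
eef_pos: [532.4, -110.0, 134.0]
tcp_rot: [3.141, 0.0, 0.228]
ft_force: [-1.5, -4.5, -1.5]
opening: 0.272
grip_force: 30.0
```

```bash
python3 ang.py
```

```text
deg 52.636719132035985 r 132.06083171385438 y -3.3524002168477676 Ftan 1.0331550521473511 Frad -2.6990757262523317 F [-1.47091195 -4.53820043 -1.5182481 ]
```

>>> carry_out(
  motion=[
    [-0.9,0,-0.7,0,1],
    [0,0,0,0,1],
    [0,0,0,0,1],
  ],
)

```text
t: 12.6
eef_pos: [531.5, -110.2, 134.7]
tcp_rot: [3.141, 0.0, 0.228]
ft_force: [-0.3, -6.7, -2.6]
opening: 0.272
grip_force: 30.0
```

```bash
python3 ang.py
```

```text
deg 53.153215902075274 r 132.0919950926791 y -3.3419507973227596 Ftan -0.14896862073930128 Frad -3.1337143516597985 F [-0.25643823 -6.67780807 -2.59706286]
```

>>> carry_out(
  motion=[
    [-0.9,0,-0.7,0,1],
    [0,0,0,0,1],
    [0,0,0,0,1],
  ],
)

```text
t: 12.9
eef_pos: [530.7, -110.5, 135.4]
tcp_rot: [3.141, 0.0, 0.228]
ft_force: [-0.6, -7.1, -3.7]
opening: 0.273
grip_force: 30.0
```

```bash
python3 ang.py
```

```text
deg 53.61368808703461 r 132.11123427412844 y -3.451104065365625 Ftan -0.40261317892052273 Frad -4.288796286676832 F [-0.6305147  -7.10105584 -3.69147429]
```

>>> carry_out(
  motion=[
    [-0.9,0,-0.7,0,1],
    [0,0,0,0,1],
    [0,0,0,0,1],
  ],
)

```text
t: 13.2
eef_pos: [529.9, -110.7, 136.0]
tcp_rot: [3.141, -0.0, 0.228]
ft_force: [0.0, -6.4, -2.9]
opening: 0.269
grip_force: 30.0
```

```bash
python3 ang.py
```

```text
deg 54.08726819425842 r 132.1485649577161 y -3.45656480834041 Ftan -0.5619289757209092 Frad -3.183760654707819 F [ 0.03596865 -6.39991994 -2.90816456]
```

>>> carry_out(
  motion=[
    [-0.95,0,-0.66,0,1],
    [0,0,0,0,1],
    [-0.95,0,-0.66,0,1],
    [0,0,0,0,1],
    [0,0,0,0,1],
  ],
)

```text
t: 13.7
eef_pos: [528.0, -111.1, 137.5]
tcp_rot: [3.141, 0.0, 0.228]
ft_force: [-0.6, -2.4, -1.2]
opening: 0.271
grip_force: 30.0
```

```bash
python3 ang.py
```

```text
deg 55.14647220512168 r 132.15947476126124 y -3.4169002446754178 Ftan 0.23207619269622293 Frad -1.6795656769167913 F [-0.61465989 -2.43882361 -1.2456509 ]
```

>>> carry_out(
  motion=[
    [-0.95,0,-0.65,0,1],
    [0,0,0,0,1],
    [0,0,0,0,1],
  ],
)

```text
t: 14.0
eef_pos: [527.0, -111.3, 138.2]
tcp_rot: [3.141, 0.0, 0.228]
ft_force: [-2.0, -9.2, -2.0]
opening: 0.27
grip_force: 30.0
```

```bash
python3 ang.py
```

```text
deg 55.666471536369606 r 132.20735457871803 y -3.431723283964974 Ftan 2.1767663251788427 Frad -3.964096025151883 F [-2.00062643 -9.21717195 -2.04570858]
```

>>> carry_out(
  motion=[
    [-0.95,0,-0.65,0,1],
    [0,0,0,0,1],
    [0,0,0,0,1],
  ],
)

```text
t: 14.3
eef_pos: [526.2, -111.6, 138.8]
tcp_rot: [3.141, -0.0, 0.228]
ft_force: [-0.5, -6.5, -1.6]
opening: 0.268
grip_force: 30.0
```

```bash
python3 ang.py
```

```text
deg 56.116394295435704 r 132.22885992079824 y -3.4705235921965123 Ftan 0.7364502914449 Frad -2.4470000575523327 F [-0.51668259 -6.51019374 -1.62085392]
```

>>> carry_out(
  motion=[
    [-0.96,0,-0.64,0,1],
    [0,0,0,0,1],
    [-0.96,0,-0.64,0,1],
    [0,0,0,0,1],
    [0,0,0,0,1],
  ],
)

```text
t: 14.8
eef_pos: [524.6, -112.0, 139.9]
tcp_rot: [3.141, -0.001, 0.228]
ft_force: [0.5, -6.4, -4.1]
opening: 0.275
grip_force: 30.0
```

```bash
python3 ang.py
```

```text
deg 56.98326708882899 r 132.29166149149606 y -3.484250522136673 Ftan -1.4567940879950334 Frad -3.9994841743215273 F [ 0.50305356 -6.40155596 -4.14739707]
```

>>> carry_out(
  motion=[
    [-0.97,0,-0.62,0,1],
    [0,0,0,0,1],
    [0,0,0,0,1],
  ],
)

```text
t: 15.1
eef_pos: [523.7, -112.2, 140.5]
tcp_rot: [3.141, -0.001, 0.228]
ft_force: [2.7, -5.7, -5.0]
opening: 0.271
grip_force: 30.0
```

```bash
python3 ang.py
```

```text
deg 57.459404567106255 r 132.3048669604803 y -3.5074942345789015 Ftan -3.829816188373317 Frad -3.5027211832584904 F [ 2.7048208  -5.70528101 -5.01287767]
```

>>> carry_out(
  motion=[
    [-0.97,0,-0.61,0,1],
    [0,0,0,0,1],
    [0,0,0,0,1],
  ],
)

```text
t: 15.4
eef_pos: [522.8, -112.4, 141.1]
tcp_rot: [3.141, -0.001, 0.228]
ft_force: [2.4, -5.8, -5.2]
opening: 0.271
grip_force: 30.0
```

```bash
python3 ang.py;python3 - <<'E'
from h import *
S=cams()["scene"]
cv2.imwrite("pics/d.png",cv2.resize(np.ascontiguousarray(S["color"][130:230,310:430,::-1]),(720,600),interpolation=cv2.INTER_CUBIC))
E
```

```text
deg 57.946990962231006 r 132.2913698293672 y -3.490365648942154 Ftan -3.6524637576752106 Frad -3.8365050378728736 F [ 2.43067743 -5.78401322 -5.19003427]
```

View pics/d.png

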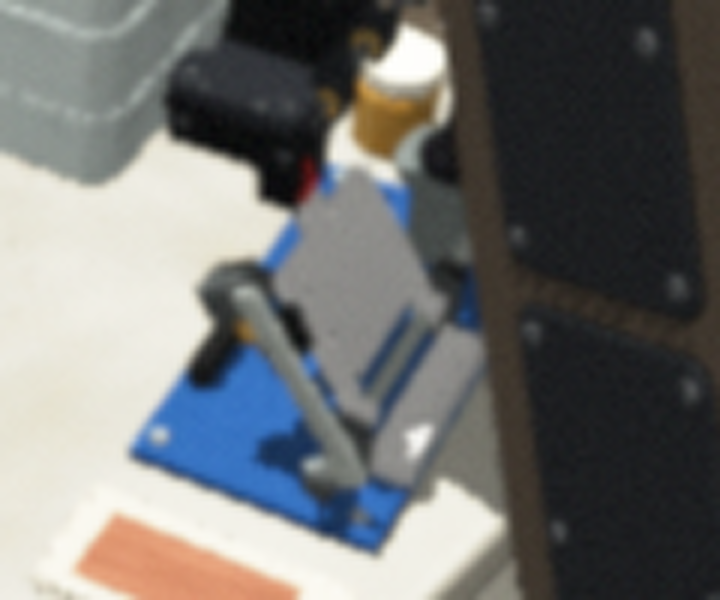

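The board stands at about 58° beside the arm, and the rubber stop (295,325) is near the board's side. The force is starting to rise again, so I'll keep feeling.

>>> carry_out(
  motion=[
    [-0.98,0,-0.6,0,1],
    [0,0,0,0,1],
    [0,0,0,0,1],
  ],
)

```text
t: 15.8
eef_pos: [522.0, -112.6, 141.6]
tcp_rot: [3.141, -0.001, 0.228]
ft_force: [4.1, -4.6, -6.7]
opening: 0.272
grip_force: 30.0
```

```bash
python3 ang.py
```

```text
deg 58.35763061956834 r 132.3146628002486 y -3.5172222812396097 Ftan -5.986946846127097 Frad -4.142650384703004 F [ 4.06054356 -4.56201756 -6.66764648]
```

>>> carry_out(
  motion=[
    [-0.98,0,-0.6,0,1],
    [0,0,0,0,1],
    [0,0,0,0,1],
  ],
)

```text
t: 16.1
eef_pos: [521.6, -112.7, 141.9]
tcp_rot: [3.141, -0.002, 0.228]
ft_force: [8.6, -5.4, -12.7]
opening: 0.275
grip_force: 30.0
```

```bash
python3 ang.py
```

```text
deg 58.60471052103412 r 132.30461045271798 y -3.539574992483315 Ftan -12.713276895330498 Frad -7.128614718627615 F [  8.58508718  -5.41342075 -12.70778766]
```

>>> carry_out(
  motion=[
    [-0.98,0,-0.58,0,1],
    [0,0,0,0,1],
    [0,0,0,0,1],
  ],
)

```text
t: 16.4
eef_pos: [521.1, -112.8, 142.2]
tcp_rot: [3.141, -0.003, 0.228]
ft_force: [11.9, -3.2, -17.3]
opening: 0.273
grip_force: 30.0
```

```bash
python3 ang.py
```

```text
deg 58.85031774338827 r 132.3023000668791 y -3.540890226375934 Ftan -18.223665338873907 Frad -9.196114963508151 F [ 11.85968152  -3.15354201 -17.29686647]
```

That's a stiff rise, as at the stop. Backing off to feel whether the catch holds.

>>> carry_out(
  motion=[
    [0.98,0,0.58,0,1],
    [0.98,0,0.58,0,1],
    [0,0,0,0,1],
    [0,0,0,0,1],
  ],
)

```text
t: 16.8
eef_pos: [521.8, -112.6, 141.7]
tcp_rot: [3.141, -0.0, 0.228]
ft_force: [2.4, -5.2, -4.5]
opening: 0.274
grip_force: 30.0
```

```bash
python3 ang.py
```

```text
deg 58.462874480840014 r 132.26497161775907 y -3.518279421547037 Ftan -3.362779173823384 Frad -3.217453561617111 F [ 2.42717309 -5.2224609  -4.50114505]
```

>>> carry_out(
  motion=[
    [0.98,0,0.6,0,1],
    [0,0,0,0,1],
    [0,0,0,0,1],
  ],
)

```text
t: 17.1
eef_pos: [522.4, -112.5, 141.3]
tcp_rot: [3.141, 0.0, 0.228]
ft_force: [-0.9, -7.2, 0.2]
opening: 0.269
grip_force: 30.0
```

```bash
python3 ang.py
```

```text
deg 58.16017178166959 r 132.2306547564598 y -3.496594055302527 Ftan 2.2236823964347585 Frad -1.1296353073801741 F [-0.87796487 -7.20656967  0.213441  ]
```

>>> carry_out(
  motion=[
    [0.98,0,0.6,0,1],
    [0,0,0,0,1],
    [0,0,0,0,1],
  ],
)

```text
t: 17.4
eef_pos: [523.3, -112.3, 140.8]
tcp_rot: [3.141, 0.0, 0.228]
ft_force: [-0.2, -6.4, 0.5]
opening: 0.273
grip_force: 30.0
```

```bash
python3 ang.py
```

```text
deg 57.68668699463978 r 132.2766551090834 y -3.4883332162443317 Ftan 1.6261100326607179 Frad -0.480259007976612 F [-0.18255488 -6.42564175  0.46335009]
```

>>> carry_out(
  motion=[
    [0.97,0,0.6,0,1],
    [0,0,0,0,1],
    [0,0,0,0,1],
  ],
)

```text
t: 17.7
eef_pos: [524.2, -112.0, 140.2]
tcp_rot: [3.141, 0.0, 0.228]
ft_force: [-1.2, -7.0, 0.4]
opening: 0.273
grip_force: 30.0
```

```bash
python3 ang.py
```

```text
deg 57.21152512348666 r 132.2916047354088 y -3.475219497068233 Ftan 2.4937413120196954 Frad -1.186372311414897 F [-1.18441027 -7.00925686  0.35310427]
```

>>> carry_out(
  motion=[
    [0.97,0,0.61,0,1],
    [0,0,0,0,1],
    [0,0,0,0,1],
  ],
)

```text
t: 18.0
eef_pos: [525.1, -111.8, 139.6]
tcp_rot: [3.141, 0.001, 0.228]
ft_force: [-1.3, -7.1, 1.3]
opening: 0.276
grip_force: 30.0
```

```bash
python3 ang.py
```

```text
deg 56.751304476138955 r 132.30644344622377 y -3.46435424015443 Ftan 3.11137026674133 Frad -0.4603053755551416 F [-1.28540679 -7.08501968  1.32093125]
```

>>> carry_out(
  motion=[
    [0.97,0,0.62,0,1],
    [0,0,0,0,1],
    [0,0,0,0,1],
  ],
)

```text
t: 18.3
eef_pos: [525.9, -111.6, 139.1]
tcp_rot: [3.141, 0.001, 0.228]
ft_force: [-2.2, -6.0, 2.0]
opening: 0.27
grip_force: 30.0
```

```bash
python3 ang.py
```

```text
deg 56.282143870062775 r 132.3105042505042 y -3.461310194625568 Ftan 4.063322147751074 Frad -0.24748567241189168 F [-2.22894742 -5.95159537  2.04971115]
```

This is consistent: resistance peaked at 44–50° and let go (catch), there's a stop at about 58.5°, and now there's a growing pull holding the board up. I'll go back to neutral and open a little.

>>> carry_out(
  motion=[
    [-0.97,0,-0.62,0,1],
    [-0.97,0,-0.61,0,1],
    [0,0,0,0,1],
    [0,0,0,0,1],
  ],
)

```text
t: 18.7
eef_pos: [524.6, -112.0, 140.0]
tcp_rot: [3.141, -0.001, 0.228]
ft_force: [2.0, -4.4, -3.3]
opening: 0.273
grip_force: 30.0
```

```bash
python3 ang.py
```

```text
deg 57.00100145878085 r 132.37709790294517 y -3.494415447152697 Ftan -2.598344859123012 Frad -2.2212691958076096 F [ 2.02831783 -4.44982348 -3.27805619]
```

>>> carry_out(
  motion=[
    [0,0,0,0,0.6],
    [0,0,0,0,0.6],
    [0,0,0,0,0.5],
    [0,0,0,0,0.45],
    [0,0,0,0,0.45],
    [0,0,0,0,0.45],
  ],
)

```text
t: 19.3
eef_pos: [524.4, -111.8, 139.9]
tcp_rot: [-3.142, 0.0, 0.228]
ft_force: [-0.3, 0.0, -0.1]
opening: 0.549
grip_force: 0.0
```

```bash
python3 ang.py;python3 - <<'E'
from h import *
S=cams()["scene"]
cv2.imwrite("pics/e.png",cv2.resize(np.ascontiguousarray(S["color"][130:230,310:430,::-1]),(720,600),interpolation=cv2.INTER_CUBIC))
E
```

```text
deg 57.0467315195198 r 132.13288252918144 y -3.234536915356909 Ftan 0.20506129637390988 Frad -0.23858517045887423 F [-0.31672951  0.02951132 -0.0886562 ]
```

View pics/e.png

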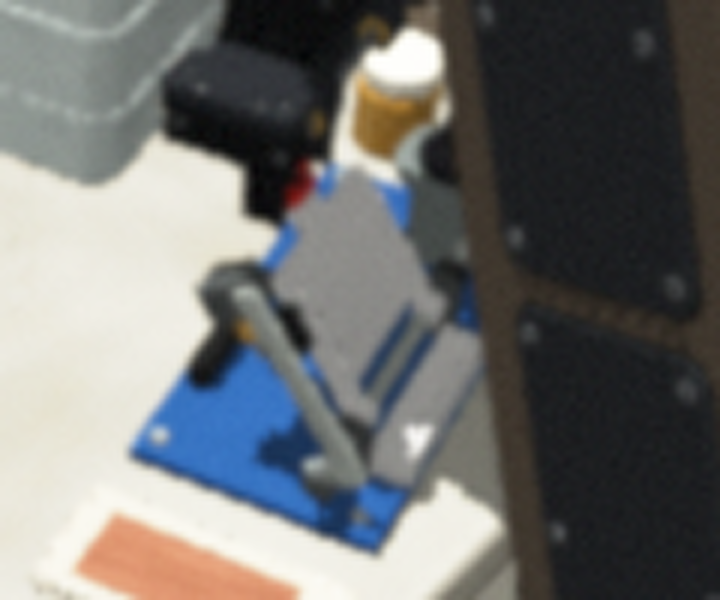

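The board stays up by itself with nothing touching it (zero force). Lifting off, then on to the knob.

>>> carry_out(
  motion=[
    [0,0,-20,0,0.45],
    [0,0,-40,0,0.45],
    [0,0,-40,0,0.3],
    [0,0,0,0,0.3],
    [0,0,0,0,0.3],
  ],
)

```text
t: 19.9
eef_pos: [524.4, -111.8, 240.3]
tcp_rot: [3.141, -0.001, 0.228]
ft_force: [-0.6, 0.5, -0.1]
opening: 0.688
grip_force: 0.0
```

Run:
```python
from h import *
s=env.state();print(s["joints"],s["eef_pos"],s["tcp_rot"])
y=s["tcp_rot"][2];d=np.array([502,-247.5])-s["eef_pos"][:2]
print("tool",d@[np.cos(y),np.sin(y)],d@[np.sin(y),-np.cos(y)])
t=cv2.imread("pics/top0.png",0);print(t[183:206,408:434])
```

```text
[-3.33246503e-01  3.45482564e-01  1.75451239e+00 -5.15108528e-05
  1.04019952e+00  1.00941937e+00] [ 524.3896272  -111.79665426  240.26710896] [ 3.14081069e+00 -1.15991243e-03  2.28156946e-01]
tool -52.50313603482512 127.12243765958263
[[101 101 101 100  99  99 101 107 111 113 117 117 118 114 107 106 131 172
  184 182 182 182 181 181 183 183]
 [101 101 101 100 103 106 113 127 137 141 141 141 140 136 129 125 122 149
  182 184 182 183 183 183 184 184]
 [101 101 101 104 115 129 139 139 142 142 141 141 140 140 140 139 134 143
  174 181 183 183 183 183 183 184]
 [ 99 100 103 116 135 141 142 140 138 131 131 131 129 132 137 141 137 132
  147 168 180 184 183 183 184 185]
 [102 101 115 135 141 141 137 129 118  94  90  85  83  92 115 126 117  98
  115 142 169 184 184 184 184 185]
 [103 111 130 140 141 137 121  89  75  71  71  68  69  69  72  74  74  85
  100 115 151 180 186 185 185 186]
 [110 127 141 142 139 125  92  73  69  69  70  70  68  65  64  73 103 129
  118  99 137 164 185 186 186 186]
 [122 144 142 141 133 101  75  71  71  71  71  70  66  64  74 111 153 154
   88  90 126 153 179 185 1
[... 943 characters left out ...]
68  69  80
  109 134 138 140 160 186 188 187]
 [ 98 108 135 140 140 127  90  66  60  63  61  61  63  64  68  69  81 111
  133 137 134 133 158 188 189 187]
 [ 94  88 115 135 141 140 127  94  71  64  64  65  66  70  78  91 109 134
  137 133 120  98 136 186 189 188]
 [104  92  92 119 136 141 140 128  99  77  81  92  94  95 110 134 137 138
  135 121  92  80 131 187 189 188]
 [140 134  99 102 125 136 140 138 127 106 115 133 137 137 138 140 138 135
  120  93  74  77 129 187 190 187]
 [176 162 120 101 102 116 129 136 136 136 136 138 138 139 140 135 129 117
   90  75  71  74 121 178 189 188]
 [167 155 132  99  91  92  97 116 127 130 131 131 130 131 129 117  93  76
   74  75  77  74 102 152 187 188]]
```

The bar axis has yaw about -52°, so I'll grip at yaw 128° to leave joint 6 room for the turn.

>>> carry_out(
  motion=[
    [-13.1,31.8,0,0,0.3],
    [-13.1,31.8,0,0,0.3],
    [-13.1,31.8,0,0,0.3],
    [-13.2,31.7,0,0,0.3],
    [0,0,0,-8.2,0.3],
    [0,0,0,-8.2,0.3],
    [0,0,0,-8.2,0.3],
    [0,0,0,-8.2,0.3],
    [0,0,0,-8.2,0.3],
    [0,0,0,-8.2,0.3],
    [0,0,0,-8.2,0.3],
    [0,0,0,-8.2,0.3],
  ],
)

```text
t: 21.1
eef_pos: [501.5, -247.2, 238.1]
tcp_rot: [-3.139, -0.001, 1.379]
ft_force: [1.2, 0.3, -0.1]
opening: 0.699
grip_force: 0.0
```

>>> carry_out(
  motion=[
    [0,0,0,-8.2,0.3],
    [0,0,0,-8.2,0.3],
    [0,0,0,-8.2,0.3],
    [0,0,0,-8.2,0.4],
    [0,0,0,-8.2,0.5],
    [0,0,0,-8.3,0.5],
    [0,0,35,0,0.5],
    [0,0,35,0,0.5],
    [0,0,30,0,0.5],
    [0,0,0,0,0.5],
    [0,0,0,0,0.5],
  ],
)

```text
t: 22.2
eef_pos: [501.8, -247.4, 139.4]
tcp_rot: [-3.141, -0.002, 2.234]
ft_force: [0.2, 0.3, -0.1]
opening: 0.497
grip_force: 0.0
```

Run:
```python
from h import *
s=env.state();print(s["eef_pos"],s["tcp_rot"],s["joints"]);y=s["tcp_rot"][2];d=np.array([502,-247.3])-s["eef_pos"][:2]
print("tool",d@[np.cos(y),np.sin(y)],d@[np.sin(y),-np.cos(y)],np.degrees(y))
S=cams()["scene"]
print(proj(S,s["eef_pos"]-[0,0,8]))
cv2.imwrite("pics/f.png",cv2.resize(np.ascontiguousarray(S["color"][100:200,330:450,::-1]),(720,600),interpolation=cv2.INTER_CUBIC))
```

```text
[ 501.80382667 -247.37124254  139.37272564] [-3.14083806e+00 -1.98808923e-03  2.23354927e+00] [-5.76037444e-01  4.99707699e-01  1.80944758e+00 -8.82457183e-05
  8.34562846e-01 -1.23873181e+00]
tool -0.06454276247206255 0.19847847684192088 127.9729465258677
[[389.04263745 143.86272072]]
```

View pics/f.png

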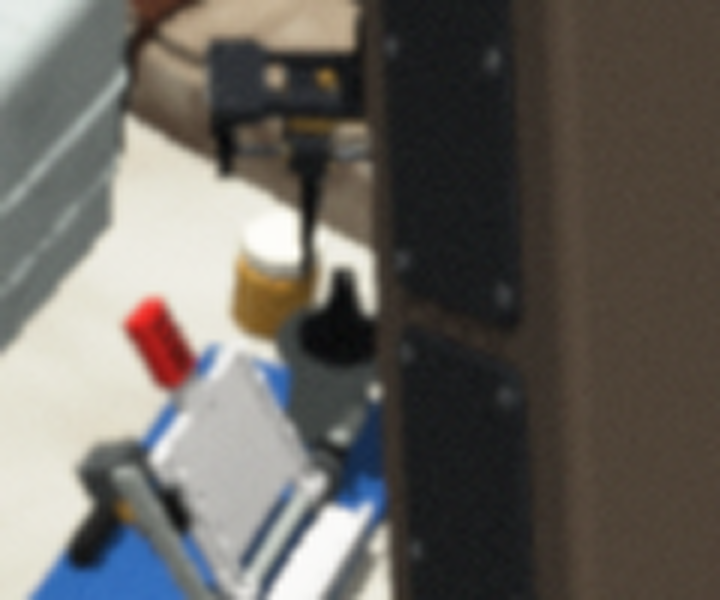

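The board stands up freely, and the knob bar at (343,290) lies between the finger planes (left finger at (308,250)). Descending onto the bar and closing.

>>> carry_out(
  motion=[
    [0,0,15,0,0.5],
    [0,0,15,0,0.5],
    [0,0,8,0,0.5],
    [0,0,3,0,0.5],
    [0,0,2,0,0.5],
    [0,0,0,0,0.5],
  ],
)

```text
t: 22.9
eef_pos: [502.2, -247.7, 97.3]
tcp_rot: [3.141, 0.001, 2.234]
ft_force: [-0.2, 0.2, 1.3]
opening: 0.5
grip_force: 0.0
```

>>> carry_out(
  motion=[
    [0,0,0,0,0.65],
    [0,0,0,0,0.75],
    [0,0,0,0,0.85],
    [0,0,0,0,1],
    [0,0,0,0,1],
    [0,0,0,0,1],
    [0,0,0,0,1],
    [0,0,0,0,1],
    [0,0,0,0,1],
  ],
)

```text
t: 23.8
eef_pos: [501.9, -247.6, 97.0]
tcp_rot: [-3.141, 0.0, 2.234]
ft_force: [-3.2, -1.8, 1.9]
opening: 0.142
grip_force: 29.9
```

Bar gripped (13.5 mm) and well centred. Turning clockwise.

>>> carry_out(
  motion=[
    [0,0,0,5,1],
    [0,0,0,5,1],
    [0,0,0,5,1],
    [0,0,0,5,1],
    [0,0,0,5,1],
    [0,0,0,5,1],
    [0,0,0,5,1],
    [0,0,0,5,1],
    [0,0,0,5,1],
    [0,0,0,5,1],
    [0,0,0,0,1],
    [0,0,0,0,1],
  ],
)

```text
t: 25.0
eef_pos: [504.7, -247.1, 97.0]
tcp_rot: [3.136, -0.001, 1.36]
ft_force: [14.1, 6.1, -5.3]
opening: 0.147
grip_force: 30.0
```

```bash
cat > m.py <<'E'
from h import *
s=env.state();print(np.degrees(s["tcp_rot"][2]),s["moment"],s["ft_force"],s["eef_pos"],s["opening"])
E
python3 m.py
```

```text
77.920351949463 [ 1.19437215 -2.7253276  -0.04716016] [14.11161595  6.12194386 -5.3146085 ] [ 504.67477095 -247.09058778   97.0140206 ] 0.1468756220884259
```

>>> carry_out(
  motion=[
    [0,0,0,4,1],
    [0,0,0,4,1],
    [0,0,0,0,1],
    [0,0,0,0,1],
  ],
)

```text
t: 25.4
eef_pos: [505.1, -247.3, 97.0]
tcp_rot: [3.135, -0.001, 1.22]
ft_force: [17.1, 5.9, -6.7]
opening: 0.148
grip_force: 30.0
```

```bash
python3 m.py
```

```text
69.91920202853467 [ 1.13097479 -3.18459799 -0.00521733] [17.11417793  5.89865763 -6.74562029] [ 505.13573255 -247.26593459   97.02280235] 0.1482202793041129
```

>>> carry_out(
  motion=[
    [0,0,0,4,1],
    [0,0,0,0,1],
    [0,0,0,0,1],
  ],
)

```text
t: 25.7
eef_pos: [505.3, -247.4, 97.0]
tcp_rot: [3.135, -0.002, 1.15]
ft_force: [18.0, 5.7, -8.5]
opening: 0.145
grip_force: 30.0
```

```bash
python3 m.py
```

```text
65.914482567267 [ 1.10772696 -3.35042172 -0.01712703] [18.02559613  5.66724992 -8.47349571] [ 505.32901637 -247.37742845   97.03322573] 0.14484639359177348
```

The wrist force shows the axis is about 3 mm further in +x. Relieving that, then continuing to turn.

>>> carry_out(
  motion=[
    [1.0,1.2,0,0,1],
    [0.9,1.2,0,0,1],
    [0,0,0,0,1],
    [0,0,0,2.5,1],
    [0,0,0,2.5,1],
    [0,0,0,0,1],
    [0,0,0,0,1],
  ],
)

```text
t: 26.4
eef_pos: [505.7, -247.2, 97.0]
tcp_rot: [3.139, 0.0, 1.066]
ft_force: [4.3, -2.9, -1.3]
opening: 0.15
grip_force: 30.9
```

```bash
python3 m.py
```

```text
61.05483619002987 [-0.59439655 -0.77885338  0.80894324] [ 4.27267036 -2.92148071 -1.30114349] [ 505.72763022 -247.23933711   97.00389906] 0.14991755330130996
```

>>> carry_out(
  motion=[
    [0,0,0,2.5,1],
    [0,0,0,0,1],
    [0,0,0,0,1],
  ],
)

```text
t: 26.7
eef_pos: [505.9, -247.0, 97.0]
tcp_rot: [3.139, -0.0, 1.022]
ft_force: [4.4, -0.3, -2.2]
opening: 0.158
grip_force: 31.4
```

```bash
python3 m.py
```

```text
58.54792694375322 [-0.21008994 -1.0343253   0.76774815] [ 4.37237436 -0.28692994 -2.20946396] [ 505.86371258 -246.96170978   97.01530489] 0.15809784725071574
```

>>> carry_out(
  motion=[
    [0,0,0,2.5,1],
    [0,0,0,0,1],
    [0,0,0,0,1],
  ],
)

```text
t: 27.0
eef_pos: [505.9, -246.8, 97.1]
tcp_rot: [3.139, -0.0, 0.979]
ft_force: [5.9, -0.4, -1.6]
opening: 0.166
grip_force: 32.9
```

```bash
python3 m.py
```

```text
56.06591041728547 [ 0.12081161 -1.12974132  0.93489115] [ 5.92415449 -0.42166221 -1.63648637] [ 505.94738036 -246.76809891   97.05172592] 0.16639772964449323
```

There's now a firm 0.9 N·m resisting moment and the fingers are spreading on the bar after about 66° of turn, so the knob is at its end. Releasing, lifting clear, and checking.

>>> carry_out(
  motion=[
    [0,0,0,0,0.8],
    [0,0,0,0,0.6],
    [0,0,0,0,0.5],
    [0,0,0,0,0.5],
    [0,0,0,0,0.5],
    [0,0,-10,0,0.5],
    [0,0,-30,0,0.5],
    [0,0,-40,0,0.5],
    [0,0,-40,0,0.5],
    [0,0,0,0,0.5],
  ],
)

```text
t: 28.0
eef_pos: [506.5, -247.6, 222.6]
tcp_rot: [3.133, -0.0, 0.977]
ft_force: [0.8, -0.8, 0.3]
opening: 0.501
grip_force: 0.0
```

>>> carry_out(
  motion=[
    [0,40,0,0,0.5],
    [0,40,0,0,0.5],
    [0,40,0,0,0.5],
    [0,40,0,0,0.5],
    [0,40,0,0,0.5],
    [0,40,0,0,0.5],
    [-40,0,0,0,0.5],
    [-40,0,0,0,0.5],
    [-40,0,0,0,0.5],
    [-40,0,0,0,0.5],
    [-40,0,0,0,0.5],
    [0,0,0,0,0.5],
  ],
)

```text
t: 29.2
eef_pos: [588.2, -551.1, 216.2]
tcp_rot: [-3.141, 0.001, 0.972]
ft_force: [-0.2, -0.1, 0.2]
opening: 0.501
grip_force: 0.0
```

Run:
```python
from h import *
c=cams();S,T=c["scene"],c["top"]
f=lambda i:cv2.resize(np.ascontiguousarray(i[:,:,::-1]),(400,400),interpolation=cv2.INTER_CUBIC)
cv2.imwrite("pics/g.png",np.hstack([f(S["color"][120:220,320:420]),f(T["color"][170:220,385:435])]))
```

```text
(no output)
```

View pics/g.png

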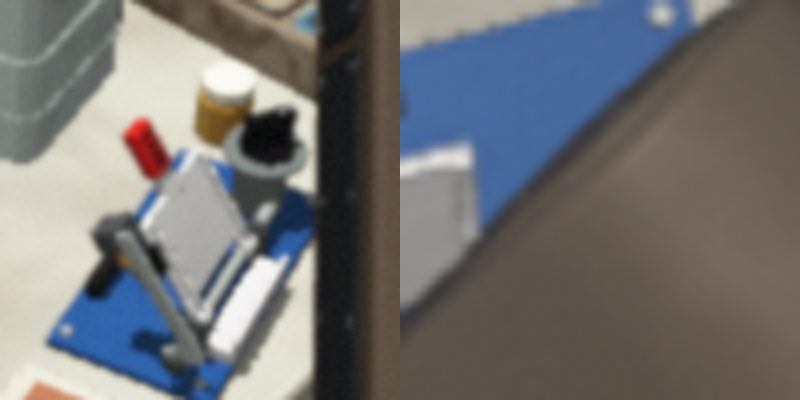

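The board (scene crop (200,225)) stands up on its own. The knob bar at (270,130) is now seen broadside, and the jar and panels haven't moved. Handing in.

```bash
python3 -c "
from cell import env
print(env.job_done())"
```

```text
the job is handed in; nothing more can be done
None
```

The easel board is up past its catch and holding on its own, the clamp knob is turned clockwise to its end stop, nothing else was touched, and I handed the job in at about 29 s; the judge returned no result.

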